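# Vent and uncap the sample pressure pot

## Task

The moisture test at the weighing post is over: open the sample pressure pot without forcing its stops or seal. Turn the pressure cap counter-clockwise, without pushing it down, and hold it firmly turned against the first stop for a good second so that it vents; then press it gently down, turn it on past the stop to the end and lift it off. Set it down gently, upright, plug down, in the shallow steel dish and let go, leaving the other things on the bench where they are.

Things in the scene. Friction and masses are not known exactly. Their poses are not given: they have to be found in the camera images.
- pot: Fixed aluminium pressure pot, 104 mm across, on a bolted 136 mm square foot 8 mm thick; round gauge on its front (-x), brass relief fitting at its right (-y, to 70 mm out). Neck 62 mm across, rim 140 mm up. Origin: centre of the foot's underside; z up along the neck axis. In the neck a bayonet flange with three gates, a sprung seal and a stop for each cap lug.
- pot_mouth (a point): Centre of the pot's rim, 140 mm above the bench. The spring pushes the cap up with 8 N, and 0.8 N more for each mm pressed. The lugs pass below the first stop when pressed 5 to 8 mm; 2 mm lower the lugs meet a hard seat. Which depth it is differs from pot to pot and must be felt. More than 50 N in all (spring, seat, flange and stops) does damage.
- cap: Loose pressure cap, 0.2 to 0.33 kg, 69 mm high: disc 73 mm across (top 38 mm above the origin), on it a black wing bar 62 mm long, 14 mm wide, 31 mm high to pinch. Below a plug 36 mm across with three lugs reaching 25 mm out. Origin: centre of the plug's flat underside, 122 mm above the bench at the start; z up, x along the bar to its pointed end.
- cap_nose (a point): Pointed end of the wing bar, 30 mm out on the cap's x and 53 mm above its origin. Cap yaw less pot yaw: -80 to -68 degrees at the start (locked); counter-clockwise from above opens; first stop felt somewhere from -60 to -33; end wall near +5. From -3 to +5 the lugs are at the gates: let up, the cap rises 3 mm and lifts straight off. Turning takes up to 0.3 N m.
- vent_ring (a joint): Turn (rad) of the sprung stop ring inside the neck, which carries the first stop: 0 at rest, 0.04 against its end. The cap's lugs push it round against its spring (0.12 N m to start, 0.24 N m at the end, on top of the cap's own friction) and so open the vent; open from 0.02 up. Out of sight; feel it as a rise of the turning moment. How the ring is clocked differs.
- dish: Fixed shallow steel dish, 188 x 142 mm over its rim, 13 mm high, inside 176 (x) x 126 (y) mm, floor 2 mm thick. Origin: centre of its underside. It lies left or right of the pot; a closed notebook lies on the other side.
- weight_0: Loose brass-coloured weight, 30 mm across, 40 mm high, behind the pot to the left; origin at its underside. Leave it.
- mug_1: Loose dotted white mug, 82 mm across, 91 mm high, behind the pot to the right; origin at its underside. Leave it.
- pen_2: Loose thick marker pen, 135 mm long, 16 mm thick, lying behind the pot; origin at its underside. Leave it.
- tape_1: Loose roll of grey tape, 103 mm across, 48 mm high, at the back; origin at its underside. Leave it.
Not all that is in view belongs to the job. What is shaped like the cap but turquoise is not meant.

How it is judged:
By the outcome, as a careful person would: the job done as asked, in the order asked, and still so for the second after the job is handed in, with the robot touching nothing.
It also fails if it takes over 70 s, if anything falls off the work surface, if the arm or the gripper's body presses on something with over 40 N, if the wrist force passes 120 N, or if a joint passes its speed limit or range.

## Robot

A 6-joint arm with a two-finger parallel gripper is mounted at the origin on a cart in front of the work surface, level with it; the furniture and walls round the work are solid. World frame = base frame: x ahead of the robot, y to its left, z up, the work surface at z = 0. Lengths are in m, angles in rad, forces in N, time in s.
With the tool pointing down it reaches from about 0.375 to 0.925 m from the base axis. Payload 5.7 kg.
Tool frame: the origin (TCP) lies midway between the tips of the shut fingers; the grasp point (between the pads) lies 19 mm behind it; z points along the fingers, x is the direction in which the jaws open and shut, and the axes are right-handed (so a half turn about z gives the same grasp; the last joint's range is limited). The gripper opens to 88 mm and grips with 3 to 60 N. Pads are 20 mm wide; open, the fingers measure 115 mm over their backs; the gripper's body (75 mm by 178 mm) begins 61 mm behind the grasp point.
Start: joints at [-1.349, 0.359, 1.51, -0, 1.272, -0.115], TCP at [0.198, -0.566, 0.223] pointing down, gripper open.
Joint ranges: [-2.97, 2.97], [-1.01, 2.36], [0.21, 2.38], [-0.96, 4.11], [0.2, 2.71], [-2.98, 2.98]. Speed limits (rad/s): [2.39, 2.39, 3.14, 3.14, 3.14, 3.14].

## Interface

Orientations are given as a unit quaternion [x, y, z, w].
In Python, from bench import move_ptp, servo_line, goto_joints, move_gripper, sleep, inverse_kinematics, capture, PlanningError, close_job, spot_in, silhouettes, current_clock, current_joint_pos, current_qvel, current_joint_torque, current_position, current_orientation, current_force, current_torque, current_finger_gap gives the robot as it stands. Calls block until the motion is done:
- move_ptp(position, orientation): joint-space move of the TCP to a pose.
- servo_line(position, orientation=None, rate=0.15, contact_N=None): straight line of the TCP; orientation=None keeps the orientation; rate is the mean speed in m/s. With contact_N (N) it stops when the force on the tool has changed by that much, and returns True; else False.
- goto_joints(angles): joint-space move.
- move_gripper(opening): finger opening in m; the grip force is fixed at half the most; returns when the fingers have stopped.
- sleep(seconds).
- inverse_kinematics(position, orientation): joint angles nearest the present ones, or None.
- capture(name): name is "side" or "top" or "wrist"; returns a dict with "image" (480x640x3 uint8, blue, green, red), "range_z" (480x640 float32, m along the optical axis (not along the pixel's ray), 0 where there is no reading), "intrinsics" (3x3 intrinsics, pixels), "R" (3x3) and "t" (3): a world point X has camera coordinates R X + t. Camera axes: x right, y down, z forward; pixel columns grow to the right and rows downward; lengths in m; the calibration is good to about 2 mm. A picture is of the moment at which its call begins.
A pose or a line that the arm cannot do raises PlanningError and nothing moves.
- close_job(): hands the job in, once; it reports no verdict.
Trained networks look in the newest picture that a camera, given by its name, has taken for a name from the list of things; names that differ only in an ending like _2 or _b are one class to them, and where a whole thing is asked for, a point or a joint stands for the part that bears it (a point fixed in the world has none). Each returns a list of dicts, best first, with "conf" (0 to 1); they miss things now and then, are a little off and sometimes report something else, mostly with a low value. They report only what shows in the picture. A call takes as long as a camera call. They do not tell look-alikes from the thing itself.
- spot_in(camera, query): "xy" ([column, row] in pixels, amid what is visible of it).
- silhouettes(camera, query): "region" (480x640 bool, what is visible of it) and "xy" ([column, row] in pixels, amid what is visible of it).
Readings, each from a call of its own:
- current_clock(): time.
- current_joint_pos(): joint angles.
- current_qvel(): joint speeds.
- current_joint_torque(): joint torques, N m.
- current_position(): TCP position.
- current_orientation(): TCP orientation.
- current_force(): force on the tool from outside, world axes, zero at the start.
- current_torque(): the same for the moment, N m.
- current_finger_gap(): finger opening in m.
Only numpy, scipy, OpenCV 4.12 (cv2) and the standard library are available. Lean on these libraries where they do the work, as an engineer would, in place of code of your own. Each camera call takes 0.05 s, during which the arm holds its last target.

## Working session

There is one attempt and no reset: what is moved stays moved. The work goes in short steps, each a Python script; the robot and the scene stay as the last script left them, time stands still between calls to the robot, and variables do not carry over. Pictures are saved under pics/ and viewed, and the job is handed in when it is done.

```bash
ls; mkdir -p pics
python3 - <<'E'
from bench import *
import cv2,numpy as np
print(current_clock())
for n in("side","top","wrist"):
    c=capture(n);cv2.imwrite(f"pics/a_{n}.png",c["image"]);print(n,c["intrinsics"].tolist(),(-c["R"].T@c["t"]).round(3),c["R"].round(3).tolist())
    for q in("pot","cap","cap_nose","dish"):
        print(q,[(np.round(d["xy"]).tolist(),round(d["conf"],2)) for d in spot_in(n,q)])
print(current_clock(),current_orientation(),current_force(),current_torque())
E
```

```text
pics
0.0
side [[608.8727208608906, 0.0, 318.0100689475368], [0.0, 608.8727208608906, 241.35165146712043], [0.0, 0.0, 1.0]] [0.267 0.934 0.853] [[-0.946, -0.324, 0.01], [-0.195, 0.544, -0.816], [0.259, -0.774, -0.578]]
pot [([339.0, 295.0], 0.61)]
cap [([337.0, 248.0], 0.9), ([262.0, 294.0], 0.8), ([411.0, 306.0], 0.56)]
cap_nose [([262.0, 292.0], 0.95), ([342.0, 243.0], 0.74), ([409.0, 304.0], 0.62)]
dish [([400.0, 239.0], 0.81)]
top [[446.1272213293792, 0.0, 327.4341918361274], [0.0, 446.1272213293792, 238.16553641554623], [0.0, 0.0, 1.0]] [ 0.455 -0.004  0.979] [[-0.012, -1.0, 0.021], [-0.987, 0.009, -0.162], [0.161, -0.023, -0.987]]
pot [([323.0, 289.0], 0.78)]
cap [([316.0, 272.0], 0.96), ([323.0, 347.0], 0.59), ([290.0, 206.0], 0.57), ([320.0, 290.0], 0.4)]
cap_nose [([318.0, 266.0], 0.89), ([296.0, 211.0], 0.81), ([326.0, 344.0], 0.71)]
dish [([441.0, 304.0], 0.74), ([370.0, 142.0], 0.67), ([323.0, 286.0], 0.62)]
wrist [[413.37666790345133, 0.0, 312.6730511723882], [0.0, 413.37666790345133, 245.61289479786478], [0.0, 0.0, 1.0]] [ 0.277 -0.539  0.385] [[0.331, -0.944, 0.0], [-0.899, -0.315, 0.304], [-0.287, -0.101, -0.953]]
pot []
cap []
cap_nose []
dish []
0.75 [ 8.15623723e-01 -5.78582700e-01 -3.17755490e-05 -3.18685937e-05] [-0.44910697  0.96195982 -0.53566751] [-0.00675661  0.11796755 -0.03087456]
```

View pics/a_top.png

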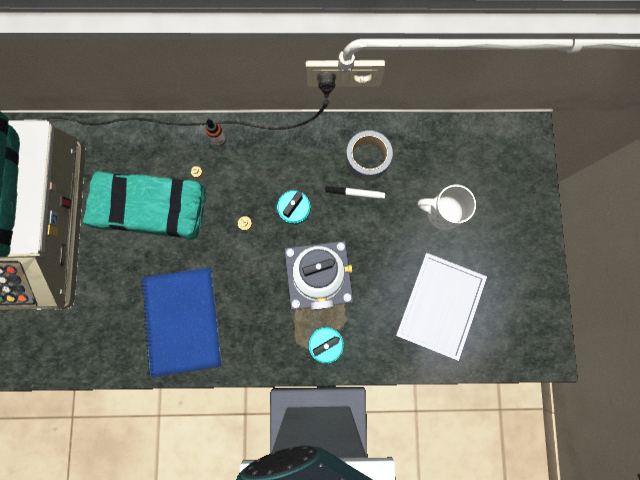

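View pics/a_side.png

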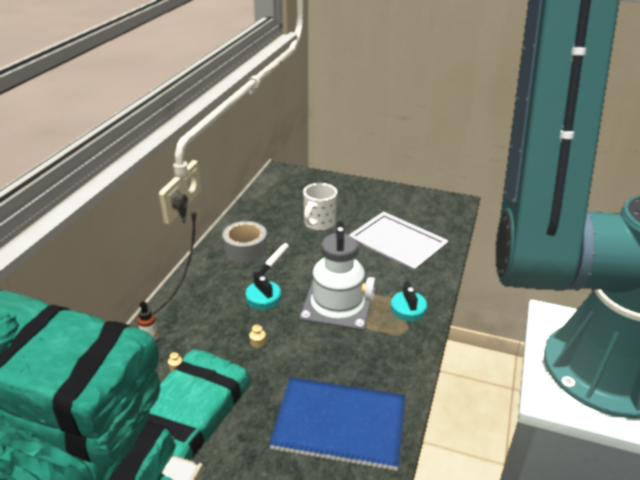

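Top view: the grey cap on the pot is at (318,268), and turquoise look-alikes are at (293,207) and (325,346). The dish is at (441,304), right of the pot, and the notebook is at (182,320). The grey cap in the pot neck is the one meant. I'll measure it and confirm in a crop.

```bash
cat > h.py <<'E'
from bench import *
import cv2,numpy as np
def cloud(c):
    K=c["intrinsics"];z=c["range_z"];v,u=np.mgrid[:480,:640]
    P=np.stack([(u-K[0,2])/K[0,0]*z,(v-K[1,2])/K[1,1]*z,z],-1)
    W=(P-c["t"])@c["R"]; W[z==0]=np.nan
    return W
def proj(c,X):
    p=c["R"]@np.asarray(X)+c["t"];p=c["intrinsics"]@p;return p[:2]/p[2]
E
python3 - <<'E'
from h import *
c=capture("top");W=cloud(c)
cv2.imwrite("pics/b_top.png",cv2.resize(c["image"][220:370,250:400],None,fx=4,fy=4,interpolation=cv2.INTER_CUBIC))
box=np.zeros((480,640),bool);box[225:320,270:370]=1
z=W[...,2]
def st(m,n):
    p=W[m];print(n,len(p),np.nanmean(p,0).round(4),np.nanmin(p,0).round(4),np.nanmax(p,0).round(4));return p
p=st(box&(z>.178)&(z<.2),"bar")
d=p[:,:2]-p[:,:2].mean(0);w,V=np.linalg.eigh(np.cov(d.T));print(np.degrees(np.arctan2(V[1,1],V[0,1])),np.ptp(d@V,axis=0))
st(box&(z>.150)&(z<.17),"disc")
p=st(box&(z>.003)&(z<.016),"foot")
print(cv2.minAreaRect(p[:,:2].astype(np.float32)))
for cam in ("top",):
    for q in ("dish","cap"):
        for s in silhouettes(cam,q):
            p=W[s["region"]];p=p[~np.isnan(p[:,0])]
            print(q,s["conf"],s["xy"],len(p),np.median(p,0).round(4),cv2.minAreaRect(p[:,:2].astype(np.float32)))
E
```

```text
bar 265 [ 0.5328 -0.0055  0.1894] [ 0.5187 -0.0343  0.1793] [0.5466 0.0231 0.1939]
108.02198739863802 [0.0137373  0.05842891]
disc 943 [ 0.5319 -0.0055  0.1585] [ 0.497  -0.0408  0.1502] [0.5695 0.0298 0.1684]
foot 1465 [ 0.5288 -0.0045  0.0073] [ 0.4403 -0.1168  0.003 ] [0.6403 0.0968 0.0158]
((0.5391070246696472, -0.011441551148891449), (0.21323563158512115, 0.19842953979969025), 87.69743347167969)
cap 0.7 [326.5, 343.3] 958 [ 0.3866 -0.0189  0.0375] ((0.38587287068367004, -0.018639076501131058), (0.06958449631929398, 0.06961525976657867), 44.74094772338867)
cap 0.57 [290.8, 205.8] 883 [0.6754 0.0465 0.0371] ((0.6792601943016052, 0.04728029668331146), (0.07256316393613815, 0.07066085189580917), 27.765443801879883)
```

View pics/b_top.png

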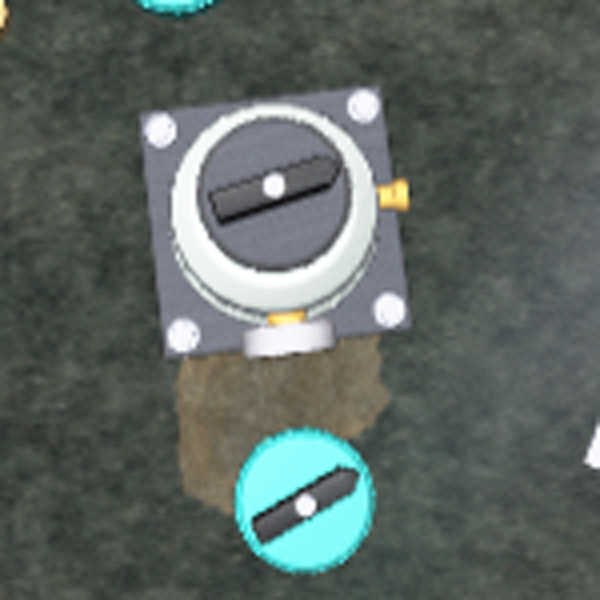

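```bash
cat >> h.py <<'E'
def qy(deg):  # tool down, jaw x axis at world yaw deg
    a=np.radians(deg)/2
    return [float(np.cos(a)),float(np.sin(a)),0.,0.]
E
python3 - <<'E'
from h import *
print(qy(-70.7),current_orientation())
# dish & foot from top view
c=capture("top");W=cloud(c);g=c["image"].astype(int)
m=np.zeros((480,640),bool);m[240:370,385:500]=1
m&=(g.min(-1)>170)
m=cv2.morphologyEx(m.astype(np.uint8),cv2.MORPH_OPEN,np.ones((3,3)))
n,l,s,_=cv2.connectedComponentsWithStats(m);k=1+np.argmax(s[1:,4])
p=W[l==k];p=p[~np.isnan(p[:,0])];print("dish",len(p),np.percentile(p[:,2],[5,50,95]),cv2.minAreaRect(p[:,:2].astype(np.float32)))
z=W[...,2];b=np.zeros((480,640),bool);b[235:315,280:358]=1
f=(b&(z>.004)&(z<.013)).astype(np.uint8)
n,l,s,_=cv2.connectedComponentsWithStats(f);k=1+np.argmax(s[1:,4]);p=W[l==k];print("foot",len(p),cv2.minAreaRect(p[:,:2].astype(np.float32)))
t=current_clock()
move_ptp([0.532,-0.0055,0.30],qy(18));print(current_clock()-t,current_joint_pos())
c=capture("wrist");cv2.imwrite("pics/c_w.png",c["image"]);W=cloud(c);z=W[...,2]
print(current_force(),current_torque())
near=np.hypot(W[...,0]-.532,W[...,1]+.0055)<.05
def st(m,n):
    p=W[m];print(n,len(p),p.mean(0).round(4),cv2.minEnclosingCircle(p[:,:2].astype(np.float32)),cv2.minAreaRect(p[:,:2].astype(np.float32)));return p
st(near&(z>.186)&(z<.194),"bar");st(near&(z>.155)&(z<.165),"disc")
E
```

```text
[0.8156330034743637, -0.5785696186660586, 0.0, 0.0] [ 8.15625586e-01 -5.78580075e-01 -9.88724637e-06 -2.28614587e-05]
dish 5795 [-0.0015775   0.00170333  0.01282421] ((0.46527546644210815, -0.2740284502506256), (0.14505591988563538, 0.19610919058322906), 67.37930297851562)
foot 661 ((0.5293183326721191, 0.0331411175429821), (0.13736705482006073, 0.06274427473545074), 2.6381003856658936)
2.3417000000000003 [-1.41503398e-01  1.97002449e-01  1.54538926e+00 -3.37648194e-04
  1.39939790e+00 -4.54297162e-01]
[ 0.19150638  0.98714948 -0.38214153] [-0.00956055 -0.1323247   0.01531017]
bar 1595 [ 0.5345 -0.0044  0.191 ] ((0.5348631143569946, -0.006988488137722015), 0.030241092666983604) ((0.5354902148246765, -0.0068599265068769455), (0.013445079326629639, 0.060139115899801254), 17.785072326660156)
disc 5227 [ 0.5338 -0.0027  0.1597] ((0.5349719524383545, -0.005790076218545437), 0.03665794059634209) ((0.5347315073013306, -0.004980508238077164), (0.07243689894676208, 0.07104820758104324), 18.6807804107666)
```

View pics/c_w.png

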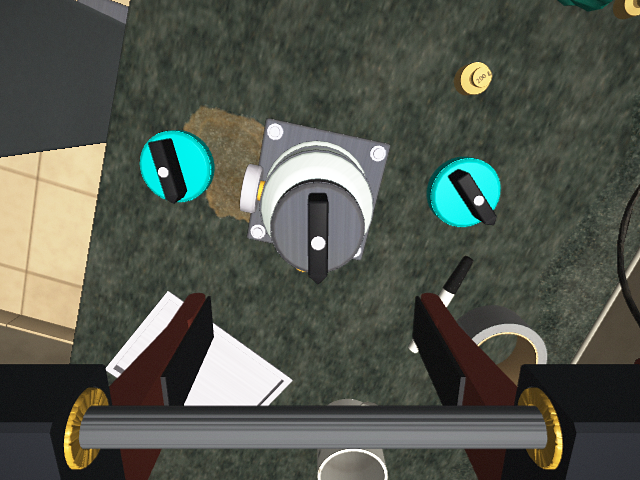

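The wrist view confirms it: the grey cap is at (318,235) with its nose at (318,280), pointing to -y at yaw -72°, so the bar lies along the jaw gap. The turquoise ones are at (176,167) and (465,192). Next I'll descend and pinch the bar.

Run:
```python
from h import *
t=current_clock()
print(servo_line([0.534,-0.006,0.20],qy(17.8)))
print(servo_line([0.534,-0.006,0.164],qy(17.8),rate=0.08,contact_N=6))
f0=current_force();m0=current_torque();print(f0,m0,current_position())
move_gripper(0.0)
sleep(.2)
print(current_finger_gap(),current_force()-f0,current_torque()-m0,current_position(),current_clock(),current_clock()-t)
print(current_joint_pos())
np.save("base.npy",np.r_[f0,m0])
```

```text
False
False
[0.45669839 0.31623785 0.65334898] [-0.01940306 -0.12126266 -0.0446758 ] [ 0.53418041 -0.00601584  0.16414157]
0.013801465785805125 [ 3.66862071  0.79576541 -3.05998156] [ 0.38811503 -0.63400181  0.03803176] [ 0.53463747 -0.00583993  0.16411259] 6.0833 2.7416000000000005
[-1.40458714e-01  3.27892355e-01  1.72241723e+00  4.89156271e-04
  1.09010079e+00 -4.51306146e-01]
```

```bash
cat >> h.py <<'E'
B=np.load("base.npy") if __import__("os").path.exists("base.npy") else np.zeros(6)
def rd(n=3):
    v=[]
    for i in range(n):
        v.append(np.r_[current_force(),current_torque()]-B)
        if i<n-1: sleep(0.01)
    return np.mean(v,0)
def yaw():
    x,y,z,w=current_orientation();return float(np.degrees(np.arctan2(2*(x*y+z*w),1-2*(y*y+z*z))))
def rep(s=""):
    r=rd();p=current_position()
    print(s,"t%.2f"%current_clock(),"yaw%.2f"%yaw(),"F",r[:3].round(1),"Mz%.3f"%r[5],"p",(p*1000).round(2),"gap%.1f"%(current_finger_gap()*1e3),flush=True);return r
E
python3 - <<'E'
from h import *
x,y,z=0.5348,-0.006,0.164
servo_line([x,y,z],qy(17.8),rate=.02);rep("c")
servo_line([x,y,z],qy(19.8),rate=.02);rep("r")
servo_line([x,y,z],qy(21.8));rep("r")
E
```

```text
c t6.35 yaw17.80 F [ 1.3  1.5 -0.5] Mz0.020 p [534.7   -5.87 164.06] gap13.7
r t6.62 yaw19.77 F [0.2 1.  0.9] Mz0.082 p [534.6   -6.01 164.08] gap13.9
r t6.88 yaw21.74 F [-0.3  0.3  1.3] Mz0.120 p [534.58  -6.09 164.06] gap13.6
```

Run:
```python
from h import *
x,y,z=0.5348,-0.006,0.164
for a in (23.8,25.8,27.8):
    servo_line([x,y,z],qy(a));r=rep("r")
    if abs(r[5])>.4: break
c=capture("wrist");cv2.imwrite("pics/d_w.png",c["image"])
```

```text
r t7.15 yaw23.74 F [-0.8 -0.4  2.4] Mz0.088 p [534.6   -6.14 164.05] gap13.7
r t7.42 yaw25.73 F [-1.3 -0.4  2.6] Mz0.106 p [534.64  -6.13 164.04] gap13.7
r t7.68 yaw27.73 F [-1.7  0.1  3. ] Mz0.109 p [534.73  -6.08 164.03] gap13.5
```

View pics/d_w.png

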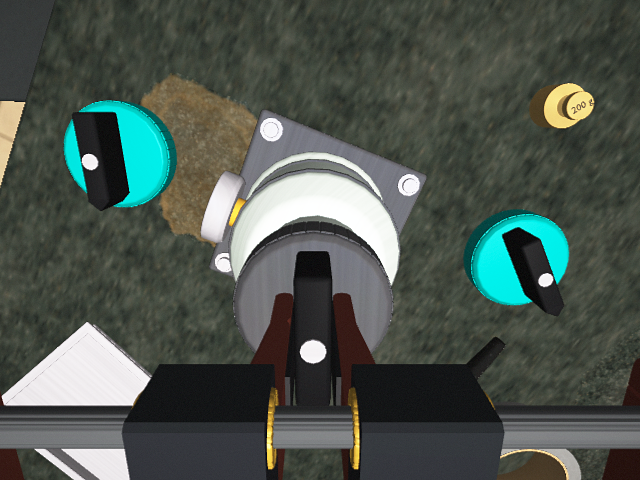

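Run:
```python
from h import *
x,y,z=0.5348,-0.006,0.1644
base=None;hist=[];a=27.8
while a<66:
    a+=2 
    servo_line([x,y,z],qy(a));r=rep("r")
    hist.append(r[5])
    x+=np.clip(r[0]*5e-5,-2e-4,2e-4);y+=np.clip(r[1]*5e-5,-2e-4,2e-4);z+=np.clip((r[2]+1)*8e-5,-2e-4,2e-4)
    if len(hist)>2 and abs(r[5]-np.median(hist[:-1]))>.08: break
print(x,y,z,a)
```

```text
r t8.00 yaw29.74 F [-0.4 -1.1 -1.2] Mz0.106 p [534.67  -6.08 164.1 ] gap14.0
r t8.27 yaw31.73 F [-0.2 -1.1 -2.5] Mz0.144 p [534.64  -6.09 164.09] gap14.3
r t8.53 yaw33.73 F [ 0.3 -0.1 -2.4] Mz0.143 p [534.66  -6.06 164.12] gap13.6
r t8.80 yaw35.73 F [-0.4 -1.1 -1.8] Mz0.129 p [534.67  -6.08 164.07] gap14.1
r t9.07 yaw37.73 F [-0.9 -0.6 -1.4] Mz0.096 p [534.72  -6.11 164.11] gap13.7
r t9.33 yaw39.73 F [-0.3 -0.4 -1.3] Mz0.140 p [534.69  -6.13 164.09] gap13.7
r t9.60 yaw41.72 F [-0.5  0.3 -1.1] Mz-0.065 p [534.8   -6.14 164.12] gap13.6
0.5346753091613363 -0.006200823818122834 0.16401933269136873 41.8
```

The moment changed at tool yaw 41.7°, about -48° for the cap and -55° relative to the pot, which is inside the first-stop range. I'll continue in fine steps until the ring is against its end.

Run:
```python
from h import *
x,y,z=0.53468,-0.0062,0.16402
rep("0")
a=41.8
while a<49:
    a+=0.6
    servo_line([x,y,z],qy(a));r=rep("%.1f"%a)
    if r[5]-.125<-.48: break
sleep(.5);rep("h")
print(a)
```

```text
0 t9.62 yaw41.72 F [-0.3  0.3 -0.4] Mz-0.065 p [534.76  -6.18 164.08] gap14.1
42.4 t9.88 yaw42.37 F [-0.1  0.4 -0.8] Mz-0.186 p [534.8   -6.16 164.07] gap14.1
43.0 t10.15 yaw43.00 F [-0.1  0.3 -0.9] Mz-0.234 p [534.86  -6.13 164.11] gap13.6
43.6 t10.42 yaw43.60 F [ 0.3  0.6 -1. ] Mz-0.238 p [534.82  -6.16 164.09] gap13.5
44.2 t10.68 yaw44.19 F [ 0.3  0.5 -0.6] Mz-0.381 p [534.83  -6.17 164.06] gap14.2
h t11.20 yaw44.20 F [1.4 1.1 0.1] Mz-0.338 p [534.86  -6.16 164.09] gap13.8
44.2
```

Run:
```python
from h import *
x,y,z=0.53468,-0.0062,0.16402
servo_line([x,y,z],qy(44.6));rep("44.6")
for i in range(3): sleep(.55);rep("h")
```

```text
44.6 t11.47 yaw44.59 F [ 1.6  1.4 -0.4] Mz-0.451 p [534.87  -6.19 164.11] gap13.7
h t12.03 yaw44.59 F [ 2.7  1.4 -0.5] Mz-0.472 p [534.82  -6.2  164.09] gap13.8
h t12.60 yaw44.60 F [3.2 1.9 0.1] Mz-0.436 p [534.83  -6.2  164.08] gap14.0
h t13.17 yaw44.60 F [2.8 1.9 0. ] Mz-0.438 p [534.76  -6.19 164.05] gap14.1
```

Held firmly for over 1.7 s, with about 0.57 N m of change, well past the ring's 0.24. Next I'll ease back a little and press down to feel for the seat.

Run:
```python
from h import *
x,y,z=0.5348,-0.0062,0.16402
servo_line([x,y,z],qy(41.0));rep("back")
f=[];d=0
while d<0.0115:
    d+=0.001 if d<0.004 else 0.0005
    servo_line([x,y,z-d],qy(41.0),rate=.02);r=rep("d%.1f"%(d*1e3));f.append(r[2])
    if r[2]>22 or (len(f)>5 and f[-1]-f[-2]>3): break
```

```text
back t13.43 yaw41.12 F [1.9 2.4 1.1] Mz-0.190 p [534.67  -6.21 164.03] gap14.3
d1.0 t13.70 yaw41.10 F [0.7 2.1 5.2] Mz-0.099 p [534.73  -6.21 163.42] gap14.2
d2.0 t13.97 yaw41.10 F [0.1 2.2 6.6] Mz-0.103 p [534.76  -6.22 162.59] gap14.0
d3.0 t14.23 yaw41.10 F [0.2 1.7 7.4] Mz-0.089 p [534.77  -6.24 161.72] gap13.9
d4.0 t14.50 yaw41.10 F [-0.3  1.6  7.9] Mz-0.112 p [534.77  -6.23 160.8 ] gap13.8
d4.5 t14.77 yaw41.10 F [-0.4  2.2  9.1] Mz-0.103 p [534.74  -6.24 160.38] gap13.7
d5.0 t15.03 yaw41.10 F [-0.2  1.7  9.6] Mz-0.120 p [534.78  -6.22 159.96] gap14.0
d5.5 t15.30 yaw41.10 F [-0.3  2.6  9.9] Mz-0.109 p [534.79  -6.24 159.51] gap13.9
d6.0 t15.57 yaw41.10 F [-0.7  2.5  9.9] Mz-0.102 p [534.79  -6.25 159.04] gap13.9
d6.5 t15.83 yaw41.10 F [-0.9  2.3  9.9] Mz-0.094 p [534.81  -6.22 158.57] gap13.5
d7.0 t16.10 yaw41.10 F [-1.   1.9 10.7] Mz-0.142 p [534.82  -6.26 158.12] gap14.0
d7.5 t16.37 yaw41.10 F [-1.1  2.4 10.8] Mz-0.105 p [534.81  -6.23 157.61] gap13.7
d8.0 t16.63 yaw41.10 F [-0.3  2.3 11.1] Mz-0.052 p [534.79  -6.24 157.1 ] gap13.8
d8.5 t16.90 yaw41.11 F [-0.7  2.1  9.8] Mz-0.037 p [534.76  -6.24 156.51] gap14.2
d9.0 t17.17 yaw41.11 F [-1.   2.4 10.2] Mz-0.043 p [534.77  -6.26 156.03] gap13.6
d9.5 t17.43 yaw41.11 F [-0.9  2.  10.9] Mz-0.019 p [534.75  -6.24 155.54] gap13.6
d10.0 t17.70 yaw41.11 F [-1.2  1.8 10.9] Mz0.008 p [534.78  -6.23 155.12] gap14.3
d10.5 t17.97 yaw41.11 F [-0.4  2.2 11.4] Mz-0.017 p [534.79  -6.29 154.64] gap13.7
d11.0 t18.23 yaw41.11 F [-1.4  2.6 13.1] Mz-0.031 p [534.83  -6.25 154.38] gap14.0
d11.5 t18.50 yaw41.12 F [-2.4  2.  16.8] Mz-0.064 p [534.89  -6.26 154.36] gap13.5
```

Run:
```python
from h import *
c=capture("wrist");cv2.imwrite("pics/e_w.png",c["image"]);W=cloud(c)
for (u,v) in [(270,300),(365,300),(260,330),(370,330),(250,290),(375,290)]:
    print(u,v,W[v-3:v+4,u-3:u+4].reshape(-1,3).mean(0).round(4))
z=W[...,2];m=np.zeros(z.shape,bool);m[230:360,230:400]=1
h,e=np.histogram(z[m&(z>.14)&(z<.2)]*1e3,bins=np.arange(140,200,1));print([(int(b),int(n)) for b,n in zip(e,h) if n>30])
```

```text
270 300 [ 0.5164 -0.0148  0.1504]
365 300 [0.548  0.0127 0.1504]
260 330 [ 0.5225 -0.0293  0.1504]
370 330 [nan nan nan]
250 290 [ 0.5068 -0.0168  0.1504]
375 290 [0.548  0.0191 0.1504]
[(140, 39), (141, 41), (142, 53), (143, 58), (144, 78), (145, 257), (146, 385), (147, 466), (148, 698), (149, 2336), (150, 4417), (151, 1068), (152, 38), (153, 33), (154, 39), (155, 44), (156, 67), (157, 63), (158, 65), (159, 66), (160, 70), (161, 66), (162, 81), (163, 73), (164, 74), (165, 73), (166, 73), (167, 77), (168, 93), (169, 86), (170, 69), (171, 99), (172, 80), (173, 96), (174, 93), (175, 96), (176, 104), (177, 97), (178, 130), (179, 221), (180, 897), (181, 1539), (182, 579), (183, 250), (184, 87), (185, 70), (186, 104), (187, 94), (188, 96), (189, 85), (190, 96), (191, 93), (192, 92), (193, 103), (194, 110), (195, 116), (196, 118), (197, 113), (198, 117)]
```

View pics/e_w.png

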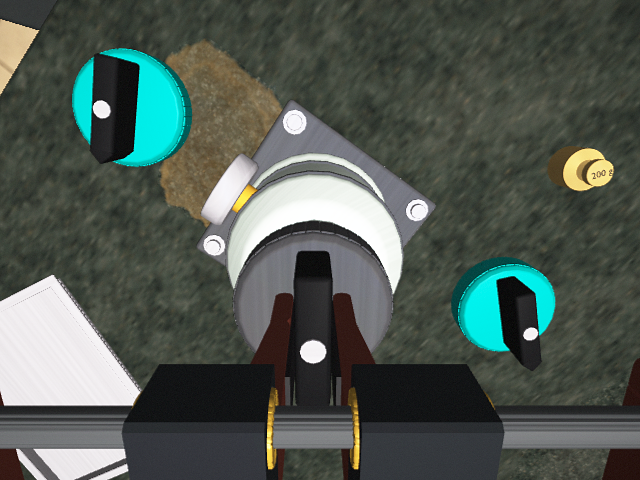

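The disc top is at 0.1504 m against 0.1597 m before, so the cap is 9.3 mm down with no slip and the seat was felt at about 9.6 mm. I'll ease up 1 mm and turn on past the stop.

Run:
```python
from h import *
x,y,z=0.5348,-0.0062,0.15412
servo_line([x,y,z],qy(41.0),rate=.02);r=rep("up")
a=41.0;H=[]
while a<60:
    a+=1.5
    servo_line([x,y,z],qy(a));r=rep("%.1f"%a);H.append(r[5])
    x+=np.clip(r[0]*5e-5,-2e-4,2e-4);y+=np.clip(r[1]*5e-5,-2e-4,2e-4)
    if r[5]<-.3: break
print(x,y,z,a)
```

```text
up t18.82 yaw41.11 F [-1.3  2.5 11.6] Mz-0.043 p [534.83  -6.27 155.37] gap13.8
42.5 t19.08 yaw42.63 F [-1.2  1.8 11. ] Mz0.068 p [534.84  -6.34 155.29] gap13.7
44.0 t19.35 yaw44.13 F [-0.9  1.7 11.1] Mz0.035 p [534.89  -6.42 155.3 ] gap13.9
45.5 t19.62 yaw45.64 F [-0.8  0.3 11.3] Mz0.026 p [534.88  -6.46 155.29] gap14.2
47.0 t19.88 yaw47.13 F [-0.5  0.8 10.6] Mz0.006 p [534.85  -6.53 155.26] gap13.7
48.5 t20.15 yaw48.63 F [-0.4  0.2 10.8] Mz0.036 p [534.93  -6.54 155.3 ] gap13.7
50.0 t20.42 yaw50.14 F [-0.2  0.5 10.5] Mz0.059 p [534.96  -6.56 155.31] gap14.3
51.5 t20.68 yaw51.64 F [-0.3  0.3 10.9] Mz0.050 p [534.98  -6.58 155.34] gap13.7
53.0 t20.95 yaw53.13 F [-0.1  0.3 10.4] Mz0.040 p [534.98  -6.58 155.35] gap13.7
54.5 t21.22 yaw54.63 F [-0.7 -0.6 10.7] Mz0.037 p [534.98  -6.61 155.35] gap14.1
56.0 t21.48 yaw56.13 F [-0.1  0.  11. ] Mz0.063 p [535.02  -6.61 155.38] gap13.4
57.5 t21.75 yaw57.64 F [ 0.6 -0.1 10.6] Mz0.031 p [535.02  -6.61 155.37] gap13.8
59.0 t22.02 yaw59.13 F [-0.   0.1 10.6] Mz0.056 p [535.04  -6.65 155.38] gap13.8
60.5 t22.28 yaw60.63 F [-0.2  0.1 10.6] Mz0.043 p [535.07  -6.63 155.37] gap13.8
0.5345618661744976 -0.005921174161050298 0.15412 60.5
```

Run:
```python
from h import *
x,y,z=0.53456,-0.00592,0.15412
a=60.5
while a<107:
    a+=4 if a<92 else 1
    servo_line([x,y,z],qy(a));r=rep("%.1f"%a)
    x+=np.clip(r[0]*5e-5,-2e-4,2e-4);y+=np.clip(r[1]*5e-5,-2e-4,2e-4)
    if r[5]<-.2: break
print(x,y,z,a)
c=capture("wrist");cv2.imwrite("pics/f_w.png",c["image"])
```

```text
64.5 t22.55 yaw64.65 F [-0.2 -0.2 10.6] Mz0.088 p [535.06  -6.67 155.37] gap13.6
68.5 t22.82 yaw68.65 F [ 0.5 -0.1 10.3] Mz0.128 p [535.1   -6.67 155.42] gap13.8
72.5 t23.08 yaw72.65 F [-0.1  0.3 10.5] Mz0.064 p [535.06  -6.66 155.38] gap13.7
76.5 t23.35 yaw76.65 F [ 0.2 -0.5 10.4] Mz0.145 p [535.12  -6.67 155.41] gap13.9
80.5 t23.62 yaw80.65 F [ 0.1  0.2 10.6] Mz0.157 p [535.14  -6.69 155.41] gap13.9
84.5 t23.88 yaw84.65 F [-0.1 -0.4 10.7] Mz0.099 p [535.15  -6.73 155.4 ] gap14.3
88.5 t24.15 yaw88.65 F [ 0.3 -0.1 10.7] Mz0.122 p [535.15  -6.7  155.42] gap13.8
92.5 t24.42 yaw92.65 F [ 0.3 -0.  10.3] Mz0.083 p [535.13  -6.73 155.39] gap13.9
93.5 t24.68 yaw93.63 F [-0.  -0.5 10.9] Mz0.001 p [535.13  -6.71 155.4 ] gap13.9
94.5 t24.95 yaw94.63 F [-0.3 -0.1 10.7] Mz0.051 p [535.15  -6.73 155.39] gap13.7
95.5 t25.22 yaw95.63 F [ 0.3 -0.4 10.7] Mz0.016 p [535.17  -6.74 155.41] gap13.8
96.5 t25.48 yaw96.63 F [-0.5  0.6 10.3] Mz-0.044 p [535.22  -6.64 155.41] gap14.0
97.5 t25.75 yaw97.62 F [ 0.5  1.2 10.3] Mz-0.036 p [535.3   -6.52 155.4 ] gap13.9
98.5 t26.02 yaw98.61 F [ 0.9  1.4 10.5] Mz-0.138 p [535.49  -6.33 155.45] gap14.1
99.5 t26.28 yaw99.59 F [ 0.   2.  10.1] Mz-0.244 p [535.48  -6.17 155.43] gap13.9
0.5346541515916288 -0.005742483576955142 0.15412 99.5
```

View pics/f_w.png

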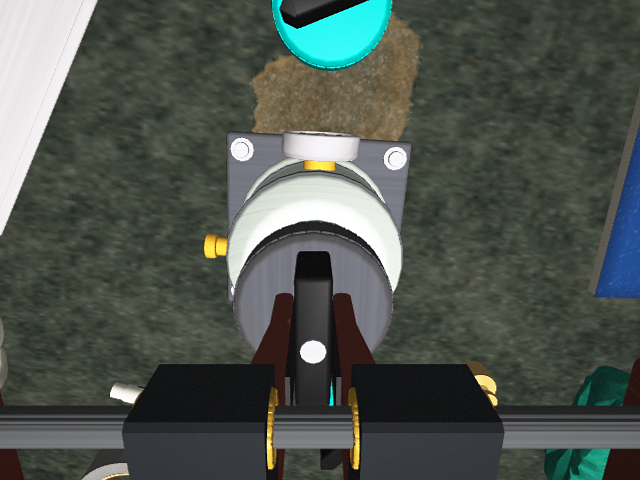

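The image shows the bar aligned with the pot, nose away from the gauge, and the end wall has been felt. I'll back off slightly and let it up gently.

Run:
```python
from h import *
x,y,z=0.5348,-0.0062,0.15412
servo_line([x,y,z],qy(97.0));rep("b")
for h in (.158,.162,.165,.168,.172,.178,.185):
    servo_line([x,y,h],qy(97.0),rate=.03);r=rep("z%.3f"%h)
    x+=np.clip(r[0]*5e-5,-2e-4,2e-4);y+=np.clip(r[1]*5e-5,-2e-4,2e-4)
    if r[2]<-8: break
print(x,y)
```

```text
b t26.60 yaw97.10 F [ 0.7  1.7 10.8] Mz-0.048 p [535.44  -6.47 155.4 ] gap13.3
z0.158 t26.90 yaw97.11 F [0.5 1.1 8.7] Mz-0.056 p [535.45  -6.47 159.2 ] gap13.8
z0.162 t27.20 yaw97.11 F [1.1 1.3 5.5] Mz-0.028 p [535.4   -6.47 162.86] gap13.4
z0.165 t27.47 yaw97.05 F [ 2.3 -0.3  3.2] Mz0.050 p [535.3   -6.44 165.42] gap13.9
z0.168 t27.73 yaw97.00 F [ 2.3  1.1 -2.6] Mz-0.023 p [534.19  -5.94 167.37] gap14.0
z0.172 t28.03 yaw97.01 F [ 0.5  0.8 -2.7] Mz0.035 p [534.22  -6.01 171.71] gap13.7
z0.178 t28.40 yaw97.00 F [-0.4 -0.7 -3.2] Mz0.024 p [534.74  -6.1  178.08] gap13.8
z0.185 t28.80 yaw97.00 F [-0.6 -0.2 -3.1] Mz0.025 p [535.22  -6.07 185.25] gap14.1
0.5350847868297073 -0.006038446293178681
```

Run:
```python
from h import *
servo_line([0.5351,-0.006,0.27],qy(97));rep()
t=current_clock();servo_line([0.465,-0.273,0.25],qy(67.4),rate=.15);rep("over")
c=capture("top");cv2.imwrite("pics/g_t.png",c["image"][200:440,260:580].repeat(2,0).repeat(2,1))
servo_line([0.465,-0.273,0.065],qy(67.4),rate=.12);rep("low")
print(servo_line([0.465,-0.273,0.050],qy(67.4),rate=.03));r=rep("l2")
```

```text
t29.53 yaw97.00 F [-0.9  0.3 -4. ] Mz0.036 p [534.29  -5.9  269.01] gap13.8
over t31.54 yaw67.46 F [-0.4 -0.  -3.5] Mz0.050 p [ 465.2  -272.35  250.06] gap13.6
low t33.30 yaw67.40 F [ 0.3 -0.3 -3.3] Mz0.050 p [ 465.51 -273.36   65.65] gap13.4
False
l2 t33.97 yaw67.40 F [-0.5 -0.3 -2.8] Mz0.070 p [ 464.98 -272.97   49.88] gap13.8
```

View pics/g_t.png

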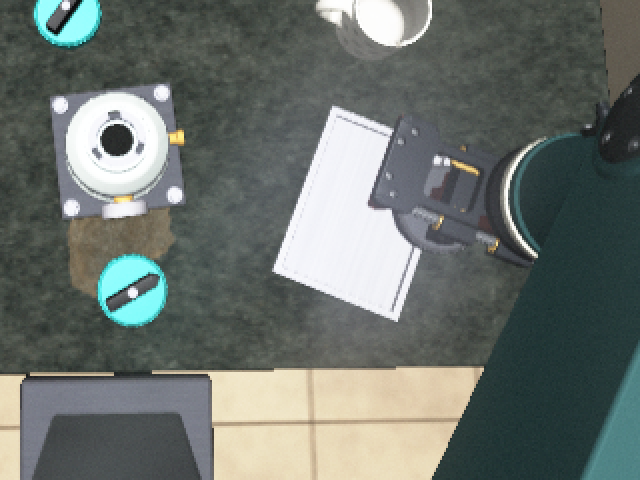

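The pot at (118,140) is open, and the cap is in the gripper at (430,230), raised and offset by perspective. Now the slow touchdown.

Run:
```python
from h import *
z=.050
while z>.038:
    z-=.0007
    hit=servo_line([0.465,-0.273,z],qy(67.4),rate=.01,contact_N=2);r=rep("z%.4f"%z)
    if hit or r[2]>-1.5: break
c=capture("wrist");cv2.imwrite("pics/h_w.png",c["image"])
c=capture("side");cv2.imwrite("pics/h_s.png",cv2.resize(c["image"][160:320,320:520],None,fx=3,fy=3))
```

```text
z0.0493 t34.23 yaw67.40 F [-0.5  0.  -3.5] Mz0.061 p [ 465.06 -273.05   49.38] gap13.6
z0.0486 t34.50 yaw67.40 F [-0.7 -0.4 -4. ] Mz0.043 p [ 464.97 -272.98   48.59] gap14.0
z0.0479 t34.77 yaw67.40 F [ 0.  -0.5 -3.3] Mz0.057 p [ 464.97 -272.99   47.85] gap13.5
z0.0472 t35.03 yaw67.40 F [-0.2 -0.2 -3.2] Mz0.027 p [ 464.96 -272.95   47.16] gap13.5
z0.0465 t35.30 yaw67.40 F [-0.4 -0.7 -3.9] Mz0.041 p [ 464.96 -272.98   46.44] gap14.1
z0.0458 t35.57 yaw67.40 F [-0.7 -0.8 -3.6] Mz0.025 p [ 464.94 -272.96   45.74] gap13.7
z0.0451 t35.83 yaw67.40 F [-0.4 -0.4 -2.9] Mz0.047 p [ 465.   -272.97   45.08] gap14.0
z0.0444 t36.10 yaw67.40 F [-0.1 -0.6 -3.4] Mz0.047 p [ 464.98 -272.98   44.38] gap13.9
z0.0437 t36.37 yaw67.40 F [-1.1  0.6  1.6] Mz-0.010 p [ 465.1  -273.05   44.02] gap14.0
```

View pics/h_s.png

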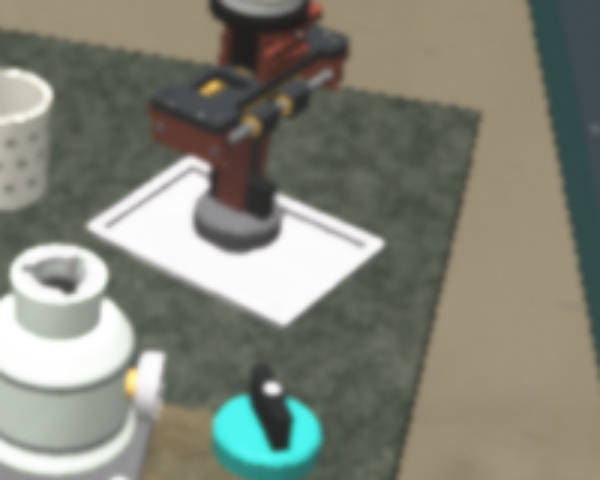

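View pics/h_w.png

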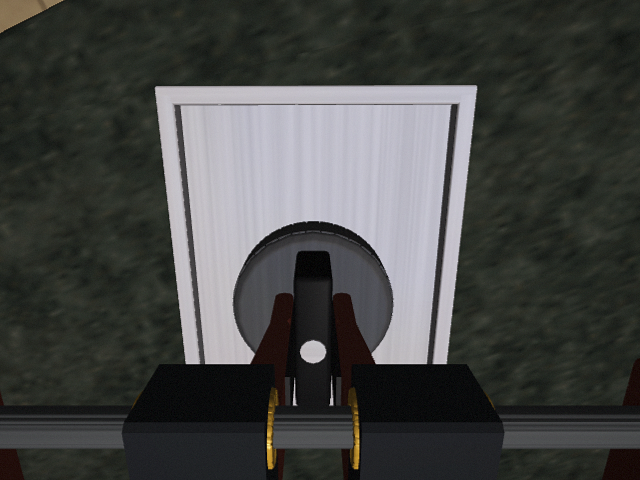

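Touchdown was at the expected height (TCP 44.0 mm), with the cap in the middle of the dish floor at wrist (313,295). Now I'll release and retreat.

Run:
```python
from h import *
move_gripper(0.05);sleep(.2);rep("open")
servo_line([0.465,-0.273,0.10],qy(67.4),rate=.06)
servo_line([0.465,-0.273,0.22],qy(67.4),rate=.15)
rep("up")
c=capture("wrist");cv2.imwrite("pics/i_w.png",c["image"]);W=cloud(c);z=W[...,2]
near=np.hypot(W[...,0]-.465,W[...,1]+.273)<.05
for lo,hi in((.067,.076),(.036,.046)):
    p=W[near&(z>lo)&(z<hi)];print(len(p),p.mean(0).round(4),p[:,2].std().round(4),cv2.minAreaRect(p[:,:2].astype(np.float32)))
servo_line([0.36,-0.38,0.3],qy(67.4))
c=capture("top");cv2.imwrite("pics/i_t.png",c["image"])
print(current_clock())
```

```text
open t37.42 yaw67.40 F [-0.2 -0.2 -0.8] Mz0.053 p [ 465.   -273.     43.69] gap50.1
up t39.48 yaw67.39 F [-0.  -0.5 -0.6] Mz0.026 p [ 464.36 -272.53  218.97] gap50.4
1265 [ 0.4631 -0.273   0.0711] 0.0009 ((0.46540895104408264, -0.274002343416214), (0.013762406073510647, 0.06028616428375244), 67.75650787353516)
4108 [ 0.4619 -0.2727  0.0398] 0.0011 ((0.4639292359352112, -0.27350276708602905), (0.07187940925359726, 0.0712115541100502), 68.55992126464844)
40.8583
```

View pics/i_w.png

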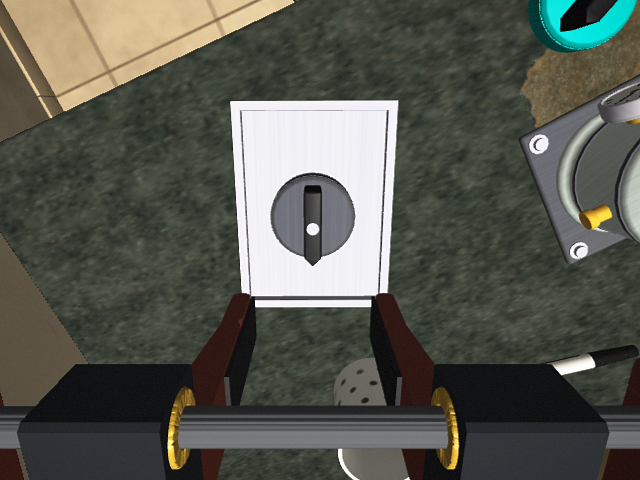

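View pics/i_t.png

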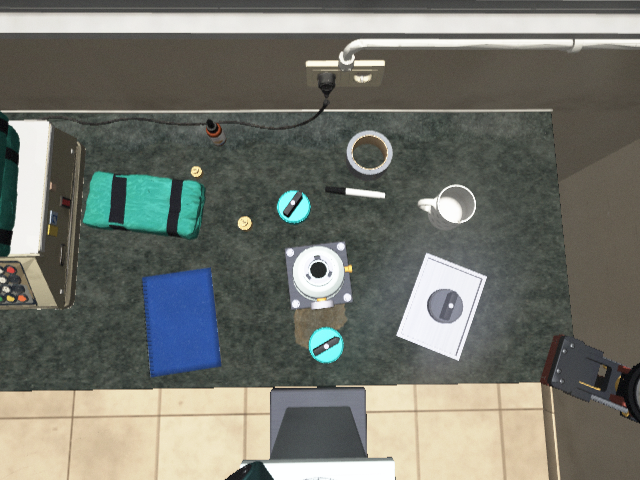

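The cap stands level in the dish at top (445,305), with its disc top at 0.040 m and bar top at 0.071 m, both as expected. The other things are where they were, and the robot is clear.

```bash
python3 -c "
from bench import *
print(close_job(),current_clock())"
```

```text
the job is handed in; nothing more can be done
the job is handed in; nothing more can be done
```

The pot is open, and the pressure cap stands upright, plug down, in the steel dish, released and with the robot clear. I handed the job in at about 41 s.

- **Venting:** I turned the cap counter-clockwise, with about 3 N at most of downward force, until it met the first stop at roughly -55° relative to the pot. I held it there for over 1.7 s, with the turning moment about 0.57 N m above running, more than twice what the ring needs.
- **Opening:** I eased back slightly and pressed down until I felt the seat at about 9.5 mm, with at most 17 N on the tool. I then came up 1 mm and turned past the stop to the end wall. From there the cap lifted off with no pull beyond its own weight, about 3 N.
- **Placing:** It touched down in the dish with about a 5 N change in force.

**Last checks:** The cap's disc top measured 0.040 m and its bar top 0.071 m, both as expected for a cap standing level in the dish. In the top picture the other things look unmoved.

**Disagreement:** While the cap ran freely, the turning moment read about +0.1 N m, the wrong sign for friction. I therefore judged the stop and the end wall by changes in the moment, not by its absolute value.

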